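# Flip the hex key and tighten the test-cup strap clamp

### The arm

A 6-joint arm with a two-finger parallel gripper is mounted at the origin on the work surface. World frame = base frame: x ahead of the robot, y to its left, z up, the work surface at z = 0. Lengths are in mm, angles in rad, forces in N, time in s.
With the tool pointing down it reaches from about 400 to 825 mm from the base axis. Payload 7 kg.
Tool frame: the origin (TCP) lies at the very end of the fingers, on their centre line; the grasp point (between the pads) lies 19 mm behind it; z points along the fingers, y is the line along which they close (so a half turn about z gives the same grasp; the last joint's range is limited). The gripper opens to 88 mm and grips with 3 to 60 N. Pads are 19 mm wide; open, the fingers measure 130 mm over their backs; the gripper's body (78 mm by 193 mm) begins 47 mm behind the grasp point.
Start: joints at [-1.038, 0.359, 0.012, 0, -1.224, -0.288], TCP at [163.569, -654.859, 226.561] pointing down, gripper open.
Joint ranges: [-3.07, 3.07], [-1.43, 2.12], [-1.02, 1.25], [-3.03, 1.67], [-3.05, -0], [-3.03, 3.03]. Speed limits (rad/s): [2.39, 2.39, 3.01, 3.14, 3.14, 3.14].

### API

Orientations are given as a unit quaternion [x, y, z, w].
In Python, from plant import bot gives the robot as it stands. Calls block until the motion is done:
- bot.move_ptp(position, orientation): joint-space move of the TCP to a pose.
- bot.line_to(position, velocity=150, ori=None): straight line of the TCP; ori=None keeps the orientation; velocity is the mean speed in mm/s.
- bot.move_joints(angles): joint-space move.
- bot.move_gripper(opening, force=None): finger opening in mm; force is the grip in N (None keeps the last); returns when the fingers have stopped.
- bot.pause(seconds).
- bot.solve_ik(position, orientation): joint angles nearest the present ones, or None.
- bot.read_state(): the state.
- bot.camera(name): name is "side" or "top"; returns the picture (420x560x3 uint8, red, green, blue); there is no depth.
- bot.get_calibration(name): a dict with "fx", "fy", "cx", "cy" (pixels), "view" (4x4, takes a point from world to camera coordinates). Camera axes: x right, y up, looking along -z (the intrinsics and any distortion apply to the point x, -y, -z); pixel columns grow to the right and rows downward; lengths in mm; the calibration is good to about 2 mm. A picture is of the moment at which its call begins. get_calibration takes no time and is no camera call.
A pose or a line that the arm cannot do raises bot.Unreachable and nothing moves.
- bot.close_job(): hands the job in; it is judged then, once.
The state is a dict: "t": time; "joint_pos": joint angles; "qvel": joint speeds; "tau": joint torques, N m; "tcp_pos": TCP position; "eef_rot": TCP orientation; "contact_force": force on the tool from outside, world axes, zero at the start; "moment": the same for the moment, N m; "width": finger opening in mm; "finger_force": force on a finger pad.
Only numpy, scipy, OpenCV 4.12 (cv2) and the standard library are available. Lean on these libraries where they do the work, as an engineer would, in place of code of your own. Each camera call takes 0.05 s, during which the arm holds its last target. There are 200 camera calls.

### The job

Take the big L-shaped hex key from its sloping rest, flip it so that its short arm points straight down, and gently seat the short arm fully in the socket of the clamp screw. Then use the long arm as the lever, working on its outer half, to turn the stiff screw clockwise, seen from above, until it comes up solid; nip it up against the stop about twice as hard as it took to turn, without straining it, and leave the key standing seated in the screw. Disturb nothing else on the bench.

Things in the scene. Friction and masses are not known exactly. Their poses are not given: they have to be found in the camera images.
- fixture: Strap-clamp fixture, fixed to the bench: blue base plate 110 x 190 x 16 mm, a round steel test cup under a flat aluminium strap 44 x 165 mm along y, strap top at 50 mm. Origin: centre of the underside; z up. The screw stands in the middle of the strap, on the origin's vertical axis.
- socket (a point): Mouth centre of the hexagon socket in the clamp screw's dark steel head (32 mm across, 24 mm tall, fixed vertical axis), 74 mm above the bench. Socket 15.2 mm across flats, 20 mm deep, with a 2 mm bevel at the mouth; a seated key has about 7 degrees of slack each way and leans a little. z up; flats face x and every 60 degrees from it. Turns with the screw.
- screw (a joint): Angle of the clamp screw (rad): negative before it is tight, grows clockwise seen from above, 0 at the hard stop where the clamp is solid. Starts 0.75 to 1.15 rad short. Stiff: dry friction 0.8 N m plus 0.15 N m per rad/s, so about 5.5 N turns it 145 mm out on the long arm; at the stop nip it up with 10 to 13 N there (over some 17 N strains it). Stays as left.
- rest: Sloping rest, fixed: grey foot 130 x 70 x 12 mm and an aluminium trough sloping 60 degrees down towards the rest's x, that holds the lower 75 mm of the key's long arm between side walls 22 mm high, with 2 to 3 mm of play. Open above: the key lifts out straight up. Origin: on the bench, straight below the key's corner as it first lies; z up.
- key_mid (a point): Middle of the long arm of the big L-shaped hex key (loose, steel bar 14 mm across flats, 0.22 to 0.32 kg), 80 mm from the corner where its arms' axes meet. x points along the long arm to its free end; z is opposite to the short arm; the flats to grip face +y and -y on both arms. With the short arm seated, z is up and the long arm lies about level, 109 mm above the bench.
- key_tip (a point): Centre of the end face of the key's short arm, 55 mm from the corner; same axes as key_mid. Fully seated it is 20 mm below the socket mouth. A tip flat faces +y.
- key: The same key; origin at the corner where the arms' axes meet (long arm 160 mm, short arm 55 mm from it), axes as key_mid. At first the corner is 166 mm above the bench, x slopes 60 degrees down along the rest's x, and the upper 85 mm of the long arm is free to grip. It bruises when pressed with over 45 N before it is seated.
- key_far (a point): Centre of the end face of the key's long arm, 160 mm from the corner; axes as key_mid.
- small_key: Bystander: small hex key 7 mm thick, 95 x 34 mm, lying flat; origin at its corner.
- spare_ring: Bystander: steel ring 60 mm across, 14 mm tall; origin under its centre.
- dish: Bystander: shallow steel dish 90 mm across, 22 mm tall; origin under its centre.
- oil_bottle: Bystander: amber bottle 64 mm across, 150 mm tall; origin under its centre.
- clear_bottle: Bystander: clear bottle 64 mm across, 140 mm tall; origin under its centre.
- sample_jar: Bystander: jar 56 mm across, 60 mm tall; origin under its centre.
- weight: Bystander: brass weight 52 mm across, 45 mm tall; origin under its centre.
Not all that is in view belongs to the job. Leave any green, orange or pink look-alike of the key alone.

How it is judged:
By the outcome, as a careful person would: the job done as asked, in the order asked, and still so for the second after the job is handed in, with the robot touching nothing.
It also fails if it takes over 64 s, if anything falls off the work surface, if the arm or the gripper's body presses on something with over 40 N, if the wrist force passes 120 N, or if a joint passes its speed limit or range.

## Working session

There is one attempt and no reset: what is moved stays moved. The work goes in short steps, each a Python script; the robot and the scene stay as the last script left them, time stands still between calls to the robot, and variables do not carry over. Pictures are saved under pics/ and viewed, at most 10 in all, crops included, and the job is handed in when it is done.

```bash
ls; mkdir -p pics; python3 - <<'E'
from plant import bot
import cv2,numpy as np
for n in("top","side"):
    im=bot.camera(n); cv2.imwrite(f"pics/{n}0.png",im[:,:,::-1]); print(n,bot.get_calibration(n))
s=bot.read_state();print(s)
E
```

```text
pics
top {'fx': 409.4608554928545, 'fy': 409.4608554928545, 'cx': 276.23053825634935, 'cy': 212.5310003077355, 'view': array([[ 6.01366410e-03, -9.99726467e-01,  2.26014759e-02,
        -7.62321000e+01],
       [ 9.88193995e-01,  9.40143495e-03,  1.52919067e-01,
        -5.34035294e+02],
       [-1.53089725e-01,  2.14150388e-02,  9.87980229e-01,
        -9.86682947e+02],
       [ 0.00000000e+00,  0.00000000e+00,  0.00000000e+00,
         1.00000000e+00]])}
side {'fx': 512.8236170064026, 'fy': 512.8236170064026, 'cx': 286.2997636641321, 'cy': 214.38800218304186, 'view': array([[-6.99474012e-01, -7.14288327e-01, -2.29845999e-02,
         3.09980539e+02],
       [ 3.93720461e-01, -4.11996659e-01,  8.21731678e-01,
        -3.51454195e+02],
       [-5.96422924e-01,  5.65730447e-01,  5.69410886e-01,
        -9.75875774e+02],
       [ 0.00000000e+00,  0.00000000e+00,  0.00000000e+00,
         1.00000000e+00]])}
{'t': 0.1, 'joint_pos': array([-1.03787432e+00,  3.59316603e-01,  1.11780523e-02, -2.74241306e-04,
       -1.22407471e+00, -2.88092086e-01]), 'qvel': array([-0.00143255, -0.00118261,  0.0018439 ,  0.00230677, -0.00240152,
       -0.00064042]), 'tau': array([-3.71267713e-03, -5.84160876e+01,  2.93748611e+01,  7.01564535e+00,
        1.01643149e-02, -7.41978715e-05]), 'tcp_pos': array([ 163.47872675, -654.48182335,  225.73367648]), 'eef_rot': array([-1.22063080e-01,  9.92522083e-01,  7.01059846e-04, -1.64515325e-04]), 'contact_force': array([0.45794263, 0.64835152, 0.76161134]), 'moment': array([ 0.01312442, -0.01599008, -0.02647151]), 'finger_force': 0.0, 'width': 87.38073774466403}
```

View pics/top0.png

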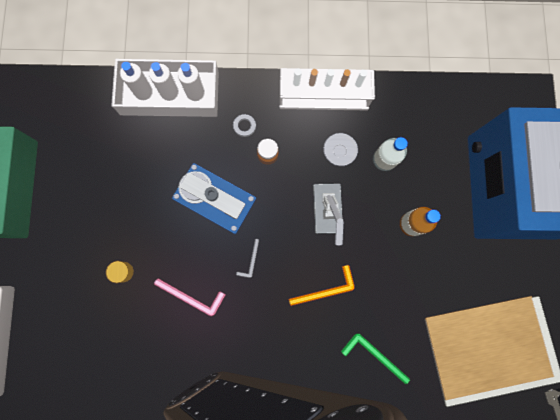

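View pics/side0.png

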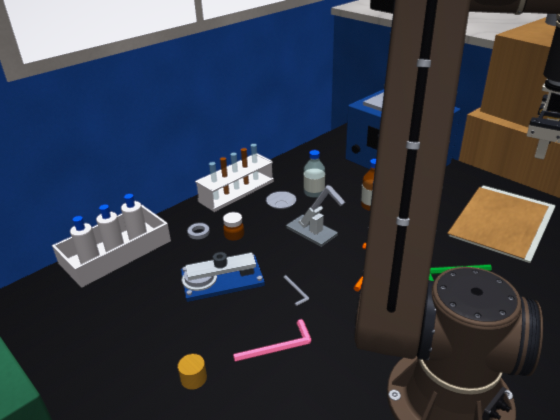

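Top view, key candidates: grey key in the sloping rest (330,212), pink (190,297), orange (325,288), green (375,358) and the small grey key lying flat (250,260). I choose the steel one in the sloping rest and check it in one crop, top and side together.

```bash
cat > h.py <<'E'
import cv2,numpy as np
from scipy.spatial.transform import Rotation as R
from plant import bot
def cal(n): return bot.get_calibration(n)
def proj(n,p):
    c=cal(n);q=c["view"]@np.append(p,1);return np.array([c["cx"]+c["fx"]*q[0]/-q[2],c["cy"]-c["fy"]*q[1]/-q[2]])
def ray(n,uv):
    c=cal(n);V=c["view"];d=np.array([(uv[0]-c["cx"])/c["fx"],-(uv[1]-c["cy"])/c["fy"],-1])
    return -V[:3,:3].T@V[:3,3],V[:3,:3].T@d
def onz(n,uv,z):
    o,d=ray(n,uv);return o+d*(z-o[2])/d[2]
def two(a,b):
    (o1,d1),(o2,d2)=ray("top",a),ray("side",b)
    s=np.linalg.lstsq(np.c_[d1,-d2],o2-o1,rcond=None)[0];p,q=o1+s[0]*d1,o2+s[1]*d2
    return (p+q)/2,np.linalg.norm(p-q)
E
python3 - <<'E'
from h import *
t=cv2.imread("pics/top0.png");s=cv2.imread("pics/side0.png")
a=cv2.resize(t[170:255,300:360],None,fx=6.5,fy=6.5,interpolation=cv2.INTER_CUBIC)
b=cv2.resize(s[170:255,280:340+10],None,fx=5.6,fy=6.5,interpolation=cv2.INTER_CUBIC)
cv2.imwrite("pics/crop1.png",np.hstack([a,b])); print(a.shape,b.shape)
m=cv2.inRange(cv2.cvtColor(t,cv2.COLOR_BGR2HSV),(100,120,60),(125,255,255));m[:150]=0;m[250:]=0;m[:,:160]=0;m[:,270:]=0
m=cv2.morphologyEx(m,cv2.MORPH_CLOSE,np.ones((5,5)))
cs=max(cv2.findContours(m,0,2)[0],key=cv2.contourArea)
P=np.array([onz("top",p,16)[:2] for p in cv2.convexHull(cs)[:,0].astype(float)],np.float32)
print(cv2.minAreaRect(P))
print(cv2.boxPoints(cv2.minAreaRect(P)))
# screw head dark disc
print([onz("top",(211,194),74)])
E
```

```text
(552, 390, 3) (552, 392, 3)
((575.9669189453125, 89.12288665771484), (190.55087280273438, 110.3187484741211), 61.26649856567383)
[[481.79724   32.096283]
 [578.53186  -20.937943]
 [670.1366   146.14949 ]
 [573.402    199.18372 ]]
[array([573.90242928,  88.1513696 ,  74.        ])]
```

View pics/crop1.png

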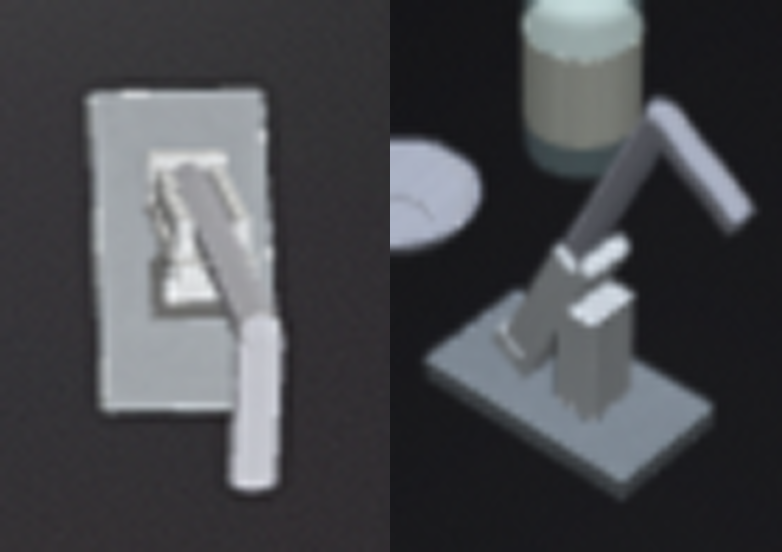

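Crop check: the steel key stands in the trough with corner up at top (340,220) / side (328,186), short arm end at top (339,245) / side (342,204), so it's the right key. The fixture base measures 190.6 x 110.3 mm, matching the given size.

```bash
python3 - <<'E'
from h import *
np.set_printoptions(precision=1,suppress=True)
t=cv2.imread("pics/top0.png");s=cv2.imread("pics/side0.png")
for n in("top","side"): print(n,"cam",ray(n,(0,0))[0])
g=cv2.inRange(cv2.cvtColor(t,cv2.COLOR_BGR2GRAY),75,255);g[:165]=0;g[260:]=0;g[:,:305]=0;g[:,:][:,355:]=0
c=max(cv2.findContours(g,0,2)[0],key=cv2.contourArea)
f=[(314,184.3),(340.6,184.3),(315.7,232.9)]
P=[onz("top",p,12) for p in f];print("foot",P,np.linalg.norm(P[0]-P[1]),np.linalg.norm(P[0]-P[2]))
print("corner",two((340,219),(328.6,186)),"tip",two((339.2,245),(342.5,204.5)))
print("corner at z170:",onz("top",(340.3,219.5),170),onz("side",(328.2,186),170))
print("rack/bottle oil",onz("top",(433,216),150),"clear",onz("top",(400,144),140),"jar",onz("top",(267,144),60),"ring",onz("top",(244,125),14),"dish",onz("top",(341,149),22),"weight",onz("top",(118,271),45),"smallkey",onz("top",(250,275),7))
a=cv2.resize(t[155:240,165:260],None,fx=6,fy=6,interpolation=cv2.INTER_CUBIC)
i=cv2.resize(t[184:204,201:221],(230,230),interpolation=cv2.INTER_CUBIC)
j=cv2.resize(s[245:275,205:235],(230,230),interpolation=cv2.INTER_CUBIC)
o=np.zeros((510,800,3),np.uint8);o[:,:570]=a;o[:230,570:]=i;o[240:470,570:]=j
o=np.clip(255*(o/255.)**.6,0,255).astype(np.uint8);cv2.imwrite("pics/crop2.png",o)
E
```

```text
top cam [ 377.1  -50.1 1058.2]
side cam [-226.8  628.7  851.6]
foot [array([ 615. , -171.3,   12. ]), array([ 615.8, -241.2,   12. ]), array([ 487.2, -174.6,   12. ])] 69.95600960112253 127.86703726518434
corner (array([ 501. , -210.4,  169.6]), np.float64(2.1184667306282776)) tip (array([ 449. , -210.9,  137.1]), np.float64(5.180885468725237))
corner at z170: [ 500.6 -210.2  170. ] [ 500.5 -209.9  170. ]
rack/bottle oil [ 513.3 -424.5  150. ] clear [ 684.9 -359.5  140. ] jar [707.2 -47.3  60. ] ring [774.1  14.6  14. ] dish [ 708.7 -242.2   22. ] weight [386.7 311.6  45. ] smallkey [379.2  -7.3   7. ]
```

View pics/crop2.png

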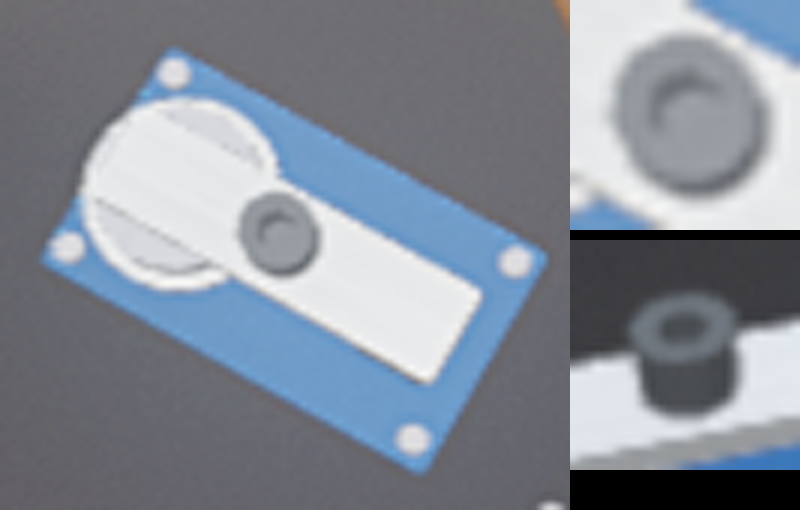

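```bash
cat >> h.py <<'E'
def tool(corner,yaw,pitch,th,d,sgn):
    K=R.from_euler("ZY",[yaw,pitch],degrees=True).as_matrix();t=np.radians(th)
    z=np.array([np.sin(t),0,-np.cos(t)]);y=np.array([0,sgn,0.]);M=np.c_[np.cross(y,z),y,z]
    return np.asarray(corner)+K@(np.array([d,0,0])+19*z),R.from_matrix(K@M).as_quat()
E
python3 - <<'E'
from h import *
np.set_printoptions(precision=2,suppress=True)
S=two((211.4,193.2),(219.7,256.3));print("socket",S, onz("top",(211.4,193.2),74),onz("side",(219.7,256.3),74))
S=np.array([576,89,74.])
for sgn in(1,-1):
  for th in(0,15,30,45,60):
    p=bot.solve_ik(*tool((500.6,-210.2,168),1.2,60,th,50,sgn))
    print(sgn,th,"pick",p)
    print("   seat ok yaw:",[(y) for y in range(-180,180,15) if bot.solve_ik(*tool(S+[0,0,65],y,0,th,50,sgn)) is not None])
print("turn ok:",[[y for y in range(-180,180,15) if bot.solve_ik(*tool(S+[0,0,35],y,0,0,140,sgn)) is not None] for sgn in(1,-1)])
E
```

```text
socket (array([576.99,  88.25,  73.05]), np.float64(2.447786439408612)) [575.9   87.24  74.  ] [577.15  89.55  74.  ]
1 0 pick [-0.01  0.89  0.24  0.03 -1.97 -1.54]
   seat ok yaw: [-180, -165, -150, -135, -120, -105, -90, -75, -60, -45, -30, -15, 0, 15, 30, 45, 60, 75, 90, 105, 120, 135, 150, 165]
1 15 pick [-0.02  0.73  0.11  0.03 -1.73 -1.54]
   seat ok yaw: [-180, -165, -150, -135, -120, -105, -90, -75, -60, -30, -15, 0, 15, 30, 45, 60, 75, 90, 105, 120, 135, 150, 165]
1 30 pick [-0.02  0.58 -0.04  0.02 -1.47 -1.54]
   seat ok yaw: [-180, -165, -150, -135, -120, -105, -90, -75, -60, -45, -30, 30, 45, 60, 75, 90, 105, 120, 135, 150, 165]
1 45 pick [-0.03  0.43 -0.21  0.01 -1.19 -1.53]
   seat ok yaw: [-180, -165, -150, -135, -120, -105, -90, -75, -60, -45, 30, 45, 60, 75, 90, 105, 120, 135, 150, 165]
1 60 pick [-0.03  0.29 -0.39  0.   -0.89 -1.52]
   seat ok yaw: [-180, -165, -150, -135, -120, -105, -90, -75, -60, 0, 15, 30, 45, 60, 75, 90, 105, 120, 135, 150, 165]
-1 0 pick [-0.01  0.89  0.24  0.03 -1.97  1.6 ]
   seat ok yaw: [-180, -165, -150, -135, -120, -105, -90, -75, -60, -
[... 279 characters left out ...]
47  1.6 ]
   seat ok yaw: [-180, -165, -150, -135, -120, -105, -90, -75, -60, -45, -30, 30, 45, 60, 75, 105, 120, 135, 150, 165]
-1 45 pick [-0.03  0.43 -0.21  0.01 -1.19  1.61]
   seat ok yaw: [-180, -165, -150, -135, -120, -105, -90, -75, -60, -45, 30, 45, 75, 90, 105, 120, 135, 150, 165]
-1 60 pick [-0.03  0.29 -0.39  0.   -0.89  1.63]
   seat ok yaw: [-180, -165, -150, -135, -120, -105, -90, -75, -60, 0, 15, 30, 45, 60, 75, 90, 105, 120, 135, 150, 165]
turn ok: [[-180, -165, -150, -135, -120, -105, -90, -60, -45, -30, -15, 0, 15, 30, 45, 60, 75, 90, 105, 120, 135, 150, 165], [-180, -165, -150, -135, -120, -105, -90, -75, -60, -45, -30, -15, 0, 15, 30, 45, 60, 75, 90, 105, 120, 150, 165]]
```

```bash
cat >> h.py <<'E'
def st(msg=""):
    s=bot.read_state();print(msg,"t%.1f"%s["t"],"tcp",np.round(s["tcp_pos"],1),"F",np.round(s["contact_force"],1),"M",np.round(s["moment"],2),"w%.1f ff%.1f"%(s["width"],s["finger_force"]),"j",np.round(s["joint_pos"],2));return s
TH,D,SG=15,32,1
E
python3 - <<'E'
from h import *
st()
C=np.array([500.6,-210.2,167.])
p,q=tool(C,1.2,60,TH,D,SG); z=R.from_quat(q).as_matrix()[:,2]
bot.line_to([163,-640,340],250)
bot.move_gripper(50)
bot.move_ptp(p-100*z+[0,0,40],q);st("pre")
bot.line_to(p-40*z,150);st("near")
im=bot.camera("top");im2=bot.camera("side")
a=cv2.resize(im[150:270,280:400],(400,400),interpolation=2);b=cv2.resize(im2[120:240,270:390],(400,400),interpolation=2)
cv2.imwrite("pics/near.png",np.hstack([a,b])[:,:,::-1])
E
```

```text
t0.1 tcp [ 163.5 -654.5  225.7] F [0.5 0.6 0.8] M [ 0.01 -0.02 -0.03] w87.4 ff0.0 j [-1.04  0.36  0.01 -0.   -1.22 -0.29]
pre t3.7 tcp [ 573.5 -209.8  237.1] F [-0.1 -0.9 -1.2] M [ 0.04 -2.33 -0.05] w50.0 ff0.0 j [-0.02  0.73  0.41  0.03 -2.03 -1.53]
near t4.5 tcp [ 532.1 -210.   155.1] F [ 0.2 -0.3 -0.2] M [ 0.02 -2.32 -0.02] w50.2 ff0.0 j [-0.02  0.72  0.2   0.03 -1.83 -1.54]
```

View pics/near.png

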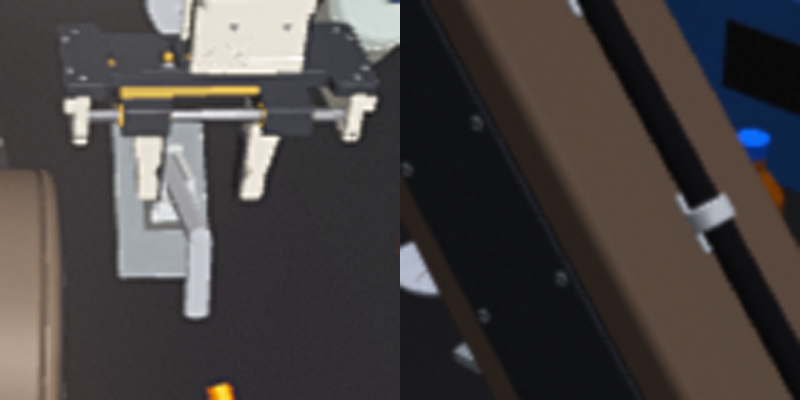

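Fingers straddle the key evenly (fingers at crop x 148 and 255, key corner at 198). Going in, gripping and lifting.

```bash
python3 - <<'E'
from h import *
C=np.array([500.6,-210.2,167.])
p,q=tool(C,1.2,60,TH,D,SG)
bot.line_to(p,80);st("at")
bot.move_gripper(10,35);st("grip")
bot.line_to(p+[0,0,60],80);st("lift60")
bot.line_to(p+[0,0,130],150)
# flip while travelling: corner goal above socket
S=np.array([576.5,88.5,74.])
for k,yaw,pit,w in((1,5,30,.5),(2,10,0,1)):
    c=np.array([500.6,-210.2,297])*(1-w)+w*(S+[0,0,55+45])
    bot.move_ptp(*tool(c,yaw,pit,TH,D,SG));st("k%d"%k)
bot.pause(.3)
a,b=bot.camera("top"),bot.camera("side")
cv2.imwrite("pics/t1.png",a[:,:,::-1]);cv2.imwrite("pics/s1.png",b[:,:,::-1]);st()
A=cv2.resize(a[130:230,160:260],(400,400),interpolation=2);B=cv2.resize(b[190:290,170:270],(400,400),interpolation=2)
cv2.imwrite("pics/hold.png",np.hstack([A,B])[:,:,::-1])
E
```

```text
at t5.2 tcp [ 503.6 -210.2  126.2] F [0.  0.4 0.8] M [ 0.06 -2.37 -0.04] w50.1 ff0.0 j [-0.02  0.71  0.1   0.03 -1.74 -1.54]
grip t5.9 tcp [ 503.2 -210.   125.9] F [ 0.9  1.  -0.1] M [ 0.5  -2.22 -0.19] w13.3 ff35.0 j [-0.02  0.71  0.1   0.03 -1.74 -1.54]
lift60 t6.8 tcp [ 502.9 -210.   185.5] F [ 0.9  0.6 -2.7] M [ 0.04 -3.15 -0.01] w13.7 ff35.0 j [-0.02  0.66  0.14  0.03 -1.84 -1.54]
k1 t8.2 tcp [560.2 -58.5 200.7] F [ 0.3  0.3 -2.7] M [ 0.05 -1.11  0.03] w13.6 ff35.0 j [ 0.22  0.36 -0.06 -0.03 -1.41 -1.69]
k2 t8.9 tcp [612.5  94.  154.7] F [ 0.4 -1.6 -2.8] M [-0.21  1.16 -0.05] w13.4 ff35.0 j [ 0.52  0.18 -0.5   0.15 -0.65 -2.02]
 t9.3 tcp [613.1  94.4 155.5] F [-0.7  1.3 -3.3] M [-0.26  1.27 -0.01] w13.6 ff35.0 j [ 0.52  0.18 -0.5   0.15 -0.65 -2.02]
```

View pics/hold.png

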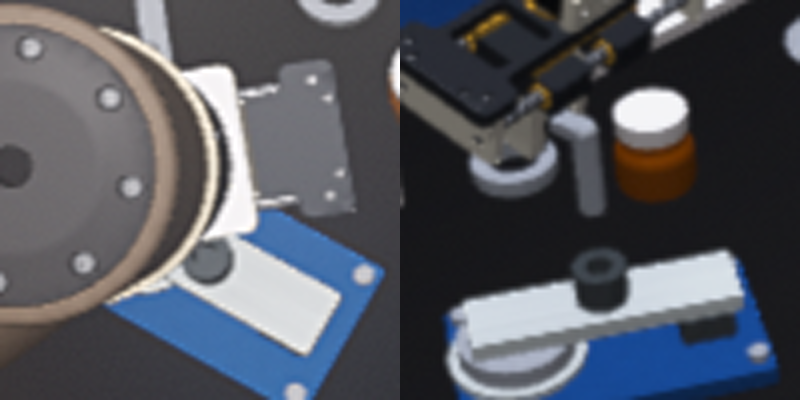

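Side view: short arm points down, corner at about (216,221), tip at about (218,243), just above the socket mouth at (220,255.5).

```bash
python3 - <<'E'
from h import *
np.set_printoptions(precision=1,suppress=True)
S=np.array([576.5,88.5,74.])
print("cmd",tool(S+[0,0,100],10,0,TH,D,SG)[0])
for n,z in(("corner",100),("tip",45),("mouth",0),("tip+5x",None)):
    P=S+([0,0,z] if z is not None else [5,0,45]);print(n,proj("side",P))
print(proj("side",S+[0,5,45])-proj("side",S+[0,0,45]),proj("side",S+[5,0,45])-proj("side",S+[0,0,45]),proj("side",S+[0,0,50])-proj("side",S+[0,0,45]))
s=cv2.imread("pics/s1.png");g=cv2.cvtColor(s,cv2.COLOR_BGR2GRAY).astype(int)
for r in range(224,247,2): print(r,g[r,206:232])
for r in range(248,264,2): print(r,g[r,206:236])
E
```

```text
cmd [612.9  94.9 155.6]
corner [216.  222.3]
tip [218.4 241.3]
mouth [220.2 256.2]
tip+5x [217.  240.4]
[-1.7  0.9] [-1.3 -0.9] [-0.2 -1.7]
224 [ 59  43  29  32  46  66  77  84 101 114 104  92  80  59  28  23  24  35
  70 103 115 118 120 122 123 123]
226 [104 149 102  36  21  24  40  69  85  86  86  86  82  65  34  25  25  36
  55  54  63  87 110 114 114 115]
228 [167 173 155  71  27  23  33  61  83  87  87  87  84  69  42  25  25  34
  51  57  58  54  52  52  51  50]
230 [176 165 126  58  26  23  29  53  84  87  87  87  84  72  44  26  24  28
  39  48  55  58  61  63  66  68]
232 [136  94  68  45  26  23  26  46  83  88  87  87  86  80  57  29  24  27
  33  36  38  42  45  48  50  51]
234 [76 67 48 26 23 23 24 39 71 86 88 88 87 83 63 30 22 25 29 34 36 37 38 38
 40 39]
236 [52 33 24 23 23 24 24 34 62 84 87 87 87 83 67 37 24 25 28 33 36 37 37 39
 39 39]
238 [24 23 23 23 23 22 23 30 53 84 87 87 88 84 70 43 25 23 24 25 30 34 36 36
 38 38]
240 [23 23 23 23 22 22 24 26 47 83 87 88 87 86 76 50 26 24 24 24 24 25 25 27
 28 31]
242 [24 22 23 23 23 23 23 25 39 69 83 87 87 84 71 38 26 24 23 24 
[... 385 characters left out ...]
52 [24 23 24 24 23 24 24 24 26 30 36 45 50 53 57 58 55 45 39 28 25 24 24 24
 24 23 23 24 24 23]
254 [24 24 24 25 24 24 26 35 54 68 68 65 57 52 52 56 66 70 70 62 43 25 25 24
 24 25 26 27 32 34]
256 [ 24  23  24  24  24  25  39  65  71  69  55  35  35  35  35  36  46  63
  71  68  58  63  81  98 102 115 139 164 205 207]
258 [ 23  24  24  25  24  27  34  52  68  70  68  58  51  55  56  59  69  70
  65  59 108 197 212 216 215 216 215 216 216 216]
260 [ 55  71  99 101 113 133 133 107  49  49  58  60  65  64  57  52  48  38
  33  35  71 153 209 215 216 216 216 216 217 218]
262 [209 211 215 215 214 213 203 156  57  34  35  35  35  35  36  36  34  32
  33  35  70 151 211 217 217 217 218 218 218 218]
```

```bash
python3 - <<'E'
from h import *
S=np.array([576.5,88.5,74.])
for y in range(-50,71,10):
    print(y,[None if (j:=bot.solve_ik(*tool(S+[0,0,55-dz],y,0,TH,D,SG))) is None else np.round(j,2) for dz in(-3,20)])
E
```

```text
-50 [array([ 0.57,  0.27, -0.57,  0.4 , -0.73,  2.97]), array([ 0.57,  0.3 , -0.61,  0.43, -0.67,  2.94])]
-40 [None, None]
-30 [array([ 0.56,  0.25, -0.61,  0.4 , -0.62, -2.97]), array([ 0.55,  0.28, -0.65,  0.44, -0.56, -3.01])]
-20 [array([ 0.55,  0.24, -0.62,  0.38, -0.58, -2.77]), array([ 0.54,  0.27, -0.66,  0.42, -0.52, -2.82])]
-10 [array([ 0.54,  0.23, -0.61,  0.33, -0.55, -2.55]), array([ 0.54,  0.26, -0.65,  0.37, -0.49, -2.59])]
0 [array([ 0.53,  0.23, -0.59,  0.26, -0.54, -2.31]), array([ 0.53,  0.26, -0.63,  0.29, -0.47, -2.34])]
10 [array([ 0.52,  0.23, -0.56,  0.17, -0.54, -2.05]), array([ 0.52,  0.26, -0.59,  0.19, -0.48, -2.07])]
20 [array([ 0.5 ,  0.23, -0.52,  0.07, -0.56, -1.78]), array([ 0.5 ,  0.26, -0.55,  0.08, -0.51, -1.79])]
30 [array([ 0.48,  0.24, -0.47, -0.02, -0.6 , -1.52]), array([ 0.48,  0.27, -0.5 , -0.02, -0.55, -1.51])]
40 [array([ 0.46,  0.24, -0.43, -0.1 , -0.65, -1.26]), array([ 0.46,  0.27, -0.45, -0.11, -0.6 , -1.25])]
50 [array([ 0.44,  0.25, -0.38, -0.17, -0.7 , -1.02]), array([ 0.44,  0.28, -0.4 , -0.18, -0.65, -1.  ])]
60 [array([ 0.41,  0.27, -0.34, -0.22, -0.76, -0.79]), array([ 0.41,  0.29, -0.36, -0.24, -0.72, -0.77])]
70 [array([ 0.4 ,  0.28, -0.31, -0.26, -0.82, -0.58]), array([ 0.39,  0.31, -0.33, -0.28, -0.78, -0.56])]
```

```bash
cat >> h.py <<'E'
S=np.array([576.5,88.5,74.])
def key_at(tipz,yaw,off=(0,0),v=40):
    p,q=tool(S+[off[0],off[1],tipz+55],yaw,0,TH,D,SG);bot.line_to(p,v,ori=q)
def fz(n=3):
    f=[]
    for _ in range(n): f.append(bot.read_state()["contact_force"]);bot.pause(.02)
    return np.mean(f,0)
def press(z,yaw,b,off=(0,0),lim=5,zmin=-20.5):
    while z>zmin:
        z-=1;key_at(z,yaw,off,25);f=fz(2)-b
        if f[2]>lim: break
    return z,f
E
python3 - <<'E'
from h import *
key_at(6,10,v=80);bot.pause(.2);b=fz(6);print("base",b)
for yaw in range(10,75,10):
    key_at(4 if yaw==10 else 3,yaw)
    z,f=press(4 if yaw==10 else 3,yaw,b)
    s=bot.read_state();print(yaw,"z",z,"f",np.round(f,1),"M",np.round(s["moment"],2),"t%.1f"%s["t"])
    if z<-7: break
E
```

```text
base [ 0.19007591 -0.45596161 -3.17327013]
10 z -2 f [1.3 0.7 5.9] M [-0.33  0.28 -0.04] t12.2
20 z -2 f [1.6 0.5 8.1] M [-0.14  0.02 -0.06] t14.0
30 z -1 f [-0.   1.1  5.4] M [-0.27  0.69  0.03] t15.5
40 z -2 f [0.6 2.  7.8] M [0.07 0.18 0.02] t17.3
50 z -2 f [-0.1  2.   6.7] M [-0.17  0.29  0.04] t19.0
60 z -3 f [0.9 1.3 8.4] M [0.06 0.07 0.03] t21.1
70 z -2 f [-1.6  2.4  9. ] M [0.06 0.61 0.07] t22.9
```

```bash
python3 - <<'E'
from h import *
key_at(5,60,v=60);st()
a,b=bot.camera("top"),bot.camera("side")
cv2.imwrite("pics/t2.png",a[:,:,::-1]);cv2.imwrite("pics/s2.png",b[:,:,::-1])
A=cv2.resize(a[165:225,180:240],(400,400),interpolation=2);B=cv2.resize(b[215:275,190:250],(400,400),interpolation=2)
o=np.hstack([A,B])[:,:,::-1];o=(255*(o/255.)**.6).clip(0,255).astype(np.uint8);cv2.imwrite("pics/look2.png",o)
E
```

```text
t23.2 tcp [593.9 120.4 115. ] F [-0.1 -0.9 -2.3] M [-1.05  0.67  0.03] w13.4 ff35.0 j [ 0.41  0.26 -0.34 -0.22 -0.77 -0.79]
```

View pics/look2.png

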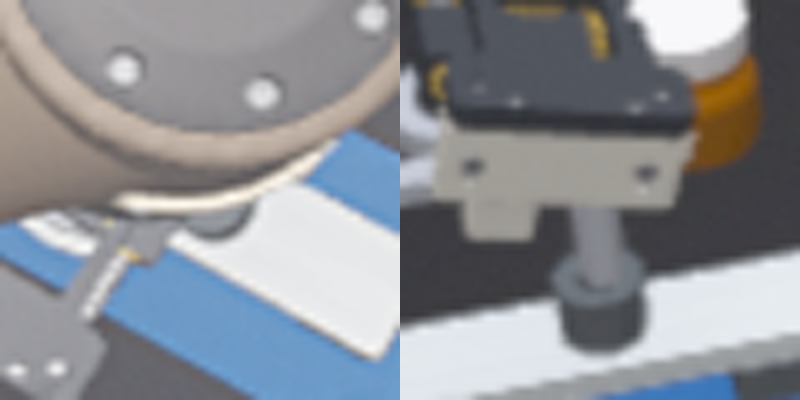

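```bash
python3 - <<'E'
from h import *
for n in("s1","s2"):
    g=cv2.cvtColor(cv2.imread(f"pics/{n}.png"),cv2.COLOR_BGR2GRAY).astype(int)
    print(n)
    if n=="s1":
        print(g[250:263,219]);continue
    for r in range(245,264): print(r,g[r,210:230])
for yaw in(60,):
    print([np.round(proj("side",S+[0,0,z]),1) for z in(60,30,5,0)])
E
```

```text
s1
[24 30 53 66 52 37 35 40 55 69 64 39 35]
s2
245 [ 95  81  83  84  84  90 102 103 106 109 109 108 106 104 104 105 106 104
 104 103]
246 [75 39 34 34 37 55 83 87 92 93 90 80 66 49 47 48 51 51 51 48]
247 [58 28 24 24 26 44 77 84 90 90 88 80 63 31 25 26 27 26 27 26]
248 [47 26 24 24 26 40 69 83 90 90 89 80 64 32 24 24 24 25 23 24]
249 [38 24 24 24 26 37 67 83 89 90 89 82 67 38 26 25 23 24 24 24]
250 [32 24 23 24 26 35 60 82 88 91 90 85 69 45 27 23 23 24 24 25]
251 [25 24 24 23 25 33 57 81 87 91 90 86 70 48 29 24 24 24 23 24]
252 [24 24 23 24 27 35 55 81 88 90 90 87 74 58 41 29 24 24 23 24]
253 [24 24 24 27 36 53 66 82 86 90 90 87 78 72 63 43 30 25 24 24]
254 [25 24 25 35 55 69 75 81 85 91 90 89 80 74 71 63 43 26 23 24]
255 [24 25 31 50 68 72 73 77 83 89 90 88 81 74 72 66 46 29 30 32]
256 [ 25  26  40  67  72  69  61  62  78  87  89  87  82  73  72  68  58  63
  82 100]
257 [ 23  25  36  60  71  70  58  47  63  80  82  76  77  73  71  66  81 146
 183 209]
258 [ 25  26  34  52  68  71  68  59  54  60  61  63  72  71  66  59 108 198
 213 217]
259 [ 42  53  58  58  57  67  69  69  69  70  68  68  69  62  48  41  90 178
 213 217]
260 [114 133 134 108  50  48  58  61  65  64  58  52  47  38  34  35  72 155
 210 216]
261 [208 208 193 126  49  35  39  39  40  40  38  37  36  32  33  35  69 151
 210 216]
262 [215 214 204 157  58  35  35  36  35  34  35  35  34  32  32  35  70 152
 212 218]
263 [214 214 212 186  68  33  34  36  35  35  36  35  35  32  31  36  75 159
 213 219]
[array([217.7, 236.2]), array([219. , 246.4]), array([220. , 254.6]), array([220.2, 256.2])]
```

Side view: tip about at the mouth, at column 219.8 against the head's 219.5, roughly centred. No drop at 10° steps, so I do a force-controlled continuous yaw sweep in light contact, clockwise, shifted by (0.6,0.6) mm as the picture suggests.

```bash
cat >> h.py <<'E'
def sweep(yaws,off,b,z=-1.):
    for y in yaws:
        key_at(z,y,off,40);f=fz(1)-b
        k=0
        while f[2]<5 and k<5 and z>-7: z-=1;k+=1;key_at(z,y,off,40);f=fz(1)-b
        s=bot.read_state();p=tool(S+[*off,z+55],y,0,TH,D,SG)[0]
        print(y,"z%.1f"%z,"act%+.1f"%(s["tcp_pos"][2]-p[2]+z),"f",np.round(f,1),"t%.1f"%s["t"])
        if z<-6: return y,z
        if f[2]>10: z+=1
    return None
E
python3 - <<'E'
from h import *
off=(.6,.6)
key_at(1.5,72,off);bot.pause(.1);b=fz(4);print("base",b)
print(sweep(range(72,10,-5),off,b))
E
```

```text
base [-0.05994938 -0.21707233 -3.18111212]
72 z-2.0 act-1.1 f [-0.5  2.6  7.5] t24.4
67 z-3.0 act-2.2 f [1.2 1.8 9.5] t24.9
62 z-7.0 act-6.8 f [ 5.4 -0.3  3.2] t26.2
(62, -7.0)
```

Dropped in at yaw 62°. Continuing down with lateral compliance.

```bash
python3 - <<'E'
from h import *
b=np.array([0,-.2,-3.2]);off=np.array([.6,.6])+[.3,0];z=-7;yaw=62
while z>-22.5:
    z-=1.5;key_at(z,yaw,off,40);f=fz(1)-b
    off=off+np.clip(f[:2]*.05,-.4,.4)
    s=bot.read_state();p=tool(S+[*off,z+55],yaw,0,TH,D,SG)[0]
    print("z%.1f"%z,"act%+.1f"%(s["tcp_pos"][2]-p[2]+z),"f",np.round(f,1),"Mz%.2f"%s["moment"][2],"off",off.round(2),"t%.1f"%s["t"])
    if f[2]>11: break
im=bot.camera("side");bot_t=bot.camera("top")
cv2.imwrite("pics/s3.png",im[:,:,::-1])
cv2.imwrite("pics/look3.png",np.hstack([cv2.resize(x,(400,400),interpolation=2) for x in(bot_t[150:240,180:270],im[200:290,180:270])])[:,:,::-1])
E
```

```text
z-8.5 act-8.6 f [ 5.2 -0.5  2.6] Mz-0.34 off [1.16 0.57] t26.5
z-10.0 act-10.3 f [ 5.1 -1.   2. ] Mz-0.31 off [1.42 0.52] t26.8
z-11.5 act-11.8 f [ 4.  -1.2  1.8] Mz-0.31 off [1.62 0.46] t27.0
z-13.0 act-13.3 f [ 5.  -0.8  1.2] Mz-0.34 off [1.87 0.42] t27.3
z-14.5 act-14.9 f [ 2.8 -0.2  1.5] Mz-0.23 off [2.01 0.41] t27.6
z-16.0 act-16.4 f [ 3.1 -0.7  0.3] Mz-0.20 off [2.17 0.38] t27.8
z-17.5 act-17.9 f [ 2.  -0.1 -0.5] Mz-0.19 off [2.27 0.37] t28.1
z-19.0 act-19.2 f [ 1.4 -0.8  1.8] Mz-0.09 off [2.34 0.33] t28.4
z-20.5 act-19.7 f [0.2 0.7 7.5] Mz0.11 off [2.35 0.37] t28.6
z-22.0 act-20.3 f [-1.   2.4 11.4] Mz0.08 off [2.3  0.49] t28.9
```

View pics/look3.png

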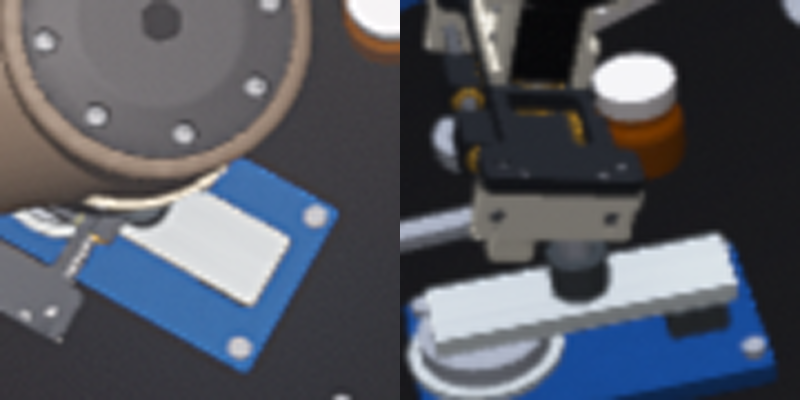

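Side view: the head hides the whole tip, and the depth reads 20 mm, so it is seated. Releasing, then straddling the outer half and starting the turn.

```bash
cat >> h.py <<'E'
C2=np.array([578.8,89.0]);RR=145.
def lever(yaw,z=97.,r=RR): return tool([*C2,z+19],yaw,0,0,r,SG)
def ftan(f,yaw):
    a=np.radians(yaw);return -f[:2]@np.array([np.sin(a),-np.cos(a)])
E
python3 - <<'E'
from h import *
key_at(-20,62,(2.3,.45),40)
bot.move_gripper(44,35)
s=bot.read_state();z=R.from_quat(s["eef_rot"]).as_matrix()[:,2]
bot.line_to(s["tcp_pos"]-65*z,200);st("out")
print([(y,None if (j:=bot.solve_ik(*lever(y))) is None else np.round(j,2)) for y in(64,40,20,0,-15)])
p,q=lever(62);bot.line_to(p+[0,0,60],200,ori=q)
im=bot.camera("side");tp=bot.camera("top");st("above")
cv2.imwrite("pics/look4.png",np.hstack([cv2.resize(x,(400,400),interpolation=2) for x in(tp[120:240,140:260],im[190:310,150:270])])[:,:,::-1])
E
```

```text
out t30.4 tcp [588.4 106.7 154.5] F [ 0.2  0.1 -0.4] M [-0.72  0.48  0.02] w44.2 ff0.0 j [ 0.39  0.21 -0.31 -0.22 -0.86 -0.75]
[(64, array([ 0.62,  0.46, -0.14,  0.  , -0.97, -1.07])), (40, array([ 0.53,  0.51, -0.05,  0.  , -1.01, -1.4 ])), (20, array([ 0.46,  0.54, -0.01,  0.  , -1.02, -1.68])), (0, array([ 0.39,  0.54, -0.01,  0.  , -1.02, -1.96])), (-15, array([ 0.34,  0.52, -0.03,  0.  , -1.01, -2.17]))]
above t31.3 tcp [646.3 216.3 156.4] F [ 0.4 -0.4  0.2] M [ 0.03  0.04 -0.04] w43.8 ff0.0 j [ 0.61  0.42 -0.06 -0.   -1.09 -1.1 ]
```

View pics/look4.png

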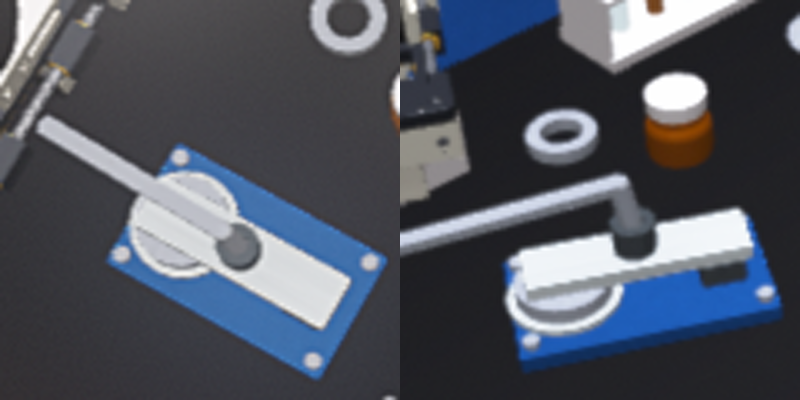

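Key stands seated; in the top view its long arm runs from (207,190) to its free end at (153,157), in line with the gripper straddle. Lowering around it and starting to turn.

```bash
python3 - <<'E'
from h import *
e=onz("top",(153.7,156.8),110);h=np.degrees(np.arctan2(*(e[:2]-C2)[::-1]));print("far",e.round(1),np.linalg.norm(e[:2]-C2),h)
assert 135<np.linalg.norm(e[:2]-C2)<180 and 52<h<70
y=62.
p,q=lever(y);bot.line_to(p+[0,0,8],120,ori=q);bot.line_to(p,50);s=st("down")
b=fz(3);print("base",b)
assert b[2]<3
bot.move_gripper(30,10)
n=0
while n<7:
    y-=2.5;p,q=lever(y);bot.line_to(p,50,ori=q);f=fz(1)-b;s=bot.read_state()
    a=np.radians(y);lag=(p-s["tcp_pos"])[:2]@[np.sin(a),-np.cos(a)]
    print("%.1f ft%.1f lag%.2f fz%.1f t%.1f"%(y,ftan(f,y),lag,f[2],s["t"]))
    if ftan(f,y)>3: n+=1
    if ftan(f,y)>9: break
print(y,st()["t"])
E
```

```text
far [655.4 221.6 110. ] 153.1275862602556 59.99207309925347
down t32.2 tcp [646.8 217.   97. ] F [0.2 0.7 0.2] M [ 0.02  0.07 -0.02] w43.8 ff0.0 j [ 0.61  0.47 -0.13 -0.   -0.97 -1.1 ]
base [0.32447588 0.21262314 0.16561539]
59.5 ft0.8 lag-0.09 fz0.4 t33.1
57.0 ft1.4 lag0.05 fz-0.5 t33.4
54.5 ft-0.0 lag0.10 fz-0.0 t33.6
52.0 ft1.2 lag0.29 fz-0.5 t33.9
49.5 ft3.1 lag0.36 fz0.2 t34.2
47.0 ft4.4 lag0.42 fz2.1 t34.5
44.5 ft6.2 lag0.43 fz1.9 t34.8
42.0 ft5.9 lag0.44 fz2.4 t35.1
39.5 ft5.5 lag0.39 fz2.2 t35.4
37.0 ft6.6 lag0.38 fz0.6 t35.7
34.5 ft5.6 lag0.39 fz1.8 t36.0
 t36.0 tcp [698.1 171.5  97. ] F [-4.1  3.6  2.4] M [ 1.56  1.45 -0.02] w30.1 ff2.5 j [ 0.51  0.52 -0.04 -0.   -1.01 -1.48]
34.5 35.9833
```

```bash
python3 - <<'E'
from h import *
b=np.array([.3,.2,.2]);y=34.5
def go(y,v=50):
    p,q=lever(y);bot.line_to(p,v,ori=q);f=bot.read_state();return ftan(f["contact_force"]-b,y),f["t"]
L=[]
while y>10:
    y-=2.4;ft,t=go(y);L.append((round(y,1),round(ft,1)))
    if ft>8.5: break
print(L,t);L=[]
while ft<8.3 and t<56:
    y-=.45;ft,t=go(y);L.append(round(ft,1))
print(y,L,t);L=[]
while t<58.5:
    bot.pause(.05);ft=ftan(fz(3)-b,y);L.append((round(y,2),round(ft,1)))
    if ft>11: break
    y-=min(.2,max(.06,(11.7-ft)*.04));_,t=go(y,30)
print(L);st("nip")
E
```

```text
[(32.1, np.float64(5.5)), (29.7, np.float64(4.9)), (27.3, np.float64(4.5)), (24.9, np.float64(5.9)), (22.5, np.float64(5.0)), (20.1, np.float64(5.1)), (17.7, np.float64(5.0)), (15.3, np.float64(5.8)), (12.9, np.float64(6.2)), (10.5, np.float64(5.1)), (8.1, np.float64(4.9))] 39.0083
-22.499999999999975 [np.float64(4.2), np.float64(4.7), np.float64(6.1), np.float64(5.1), np.float64(4.0), np.float64(5.6), np.float64(5.1), np.float64(5.5), np.float64(5.4), np.float64(4.3), np.float64(5.2), np.float64(4.5), np.float64(5.1), np.float64(5.5), np.float64(5.0), np.float64(4.6), np.float64(5.0), np.float64(5.3), np.float64(4.8), np.float64(5.1), np.float64(5.1), np.float64(6.3), np.float64(4.1), np.float64(5.2), np.float64(5.3), np.float64(3.8), np.float64(4.6), np.float64(5.2), np.float64(4.1), np.float64(4.9), np.float64(4.7), np.float64(4.9), np.float64(5.2), np.float64(4.7), np.float64(4.8), np.float64(5.1), np.float64(5.7), np.float64(4.9), np.float64(5.8), np.float64(6.1), np.float64(5.3), np.float64(4.8), np.float64(5.4), np.float64(4.3), np.float64(5.7), np.float64(5.9), np.float64(6.3), np.float64(6.9), np.float64(7.2), np.float64(0.1), np.float64(0.9), np.float64(-0.6), np.float64(-0.7), np.float64(-0.8), np.float64(-0.7), np.float64(-0.1), np.float64(-0.3), np.float64(-0.7), np.float64(-0.4), np.float64(-0.7), np.float64(-0.7), np.float64(0.2), np.float64(-0.6), np.float64(-0.5), np.float64(-0.0), np.float64(0.0), np.float64(0.5), np.float64(0.9)] 56.0083
[(-22.5, np.float64(-0.4)), (-22.7, np.float64(-0.5)), (-22.9, np.float64(-0.0)), (-23.1, np.float64(0.1)), (-23.3, np.float64(-0.3)), (-23.5, np.float64(-0.4)), (-23.7, np.float64(-0.1)), (-23.9, np.float64(-0.3))]
nip t58.8 tcp [711.2  29.8  97. ] F [0.4 0.  0.4] M [-0.08  0.04  0.02] w29.7 ff0.0 j [ 0.31  0.51 -0.06  0.   -1.   -2.31]
```

The force rose to 7.2 N near -14° and then vanished, so the bar has slipped past the finger. Taking a look.

```bash
python3 - <<'E'
from h import *
im=bot.camera("side");tp=bot.camera("top")
cv2.imwrite("pics/t5.png",tp[:,:,::-1]);cv2.imwrite("pics/s5.png",im[:,:,::-1])
cv2.imwrite("pics/look5.png",np.hstack([cv2.resize(x,(400,400),interpolation=2) for x in(tp[110:230,170:290],im[170:290,170:290])])[:,:,::-1])
E
```

```text
(no output)
```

View pics/look5.png

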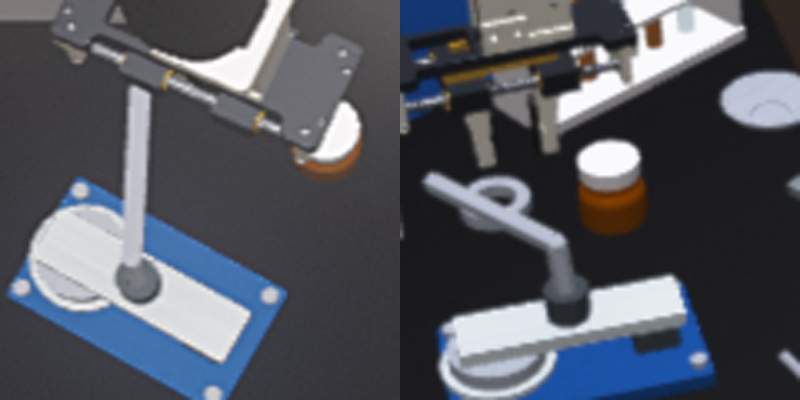

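Picture: the key is still seated (corner at top ~ (211,190), far end ~ (212,136)) and lies at the +y side of the fingers. The fingertips rode over the drooping bar. Computing its heading and far-end height (no robot time).

```bash
python3 - <<'E'
from h import *
np.set_printoptions(precision=1,suppress=True)
far_s=(179.,223.4)
print("two far",two((211.8,135.8),far_s))
for z in(85,95,105,115):
    e=onz("side",far_s,z);print(z,e,np.linalg.norm(e[:2]-C2),np.degrees(np.arctan2(*(e[:2]-C2)[::-1])))
t=cv2.imread("pics/t5.png");g=cv2.cvtColor(t,cv2.COLOR_BGR2GRAY).astype(int)
for r in(140,150,160,170): 
    row=g[r,200:225];th=90;i=np.where(row>th)[0];c=200+(i[0]+i[-1])/2
    for z in(97,109): 
        e=onz("top",(c,r),z);print(r,c,z,e,"rad %.0f head %.1f"%(np.linalg.norm(e[:2]-C2),np.degrees(np.arctan2(*(e[:2]-C2)[::-1]))))
E
```

```text
two far (array([719.5,  93.5,  99.7]), np.float64(17.46683780499456))
85 [747.4  87.2  85. ] 168.58230785745474 -0.6215489264857393
95 [734.7  94.2  95. ] 155.95210927161546 1.9237675116293884
105 [722.  101.3 105. ] 143.683412238656 4.910532135335893
115 [709.2 108.4 115. ] 131.87714821521809 8.44318685203732
140 211.0 97 [703.2  89.   97. ] rad 124 head -0.0
140 211.0 109 [699.1  87.2 109. ] rad 120 head -0.8
150 211.0 97 [678.   88.2  97. ] rad 99 head -0.5
150 211.0 109 [674.2  86.5 109. ] rad 95 head -1.5
160 210.0 97 [652.9  89.9  97. ] rad 74 head 0.7
160 210.0 109 [649.5  88.1 109. ] rad 71 head -0.7
170 206.5 97 [628.   97.5  97. ] rad 50 head 9.8
170 206.5 109 [624.9  95.6 109. ] rad 47 head 8.2
```

Bar droops to about 93 mm at its free end, heading about 0°, so the pads were too high. Lowering the pads to 78 mm and nipping it up quickly within the time left.

```bash
python3 - <<'E'
from h import *
b=np.array([.3,.2,.2]);r=142.
def go(y,z=78.,v=80):
    p,q=lever(y,z,r);bot.line_to(p,v,ori=q);f=bot.read_state();return ftan(f["contact_force"]-b,y)*r/145,f["t"]
L=[]
s=bot.read_state();L.append(s["t"])
bot.line_to(s["tcp_pos"]+[0,0,18],180)
_,t=go(.3,115,260);L.append(t)
_,t=go(.3,78,200);L.append(t)
y=-8.;ft,t=go(y,v=140);L.append((y,round(ft,1),round(t,2)))
k=None
while ft<10.6 and t<62.45:
    dy=1.2 if ft<5.5 else .7 if ft<7.5 else .4
    if k and ft>6.5: dy=min(dy*1.5,max(.1,(11.6-ft)/k))
    f0=ft;y-=dy;ft,t=go(y,v=60);
    if ft-f0>.8: k=(ft-f0)/dy
    L.append((round(y,2),round(ft,1),round(t,2)))
go(y+3.2,v=120)
go(y+3.2,v=250,z=125)
s=bot.read_state();L.append(s["t"])
bot.close_job()
print(L)
E
```

```text
the job is handed in; nothing more can be done
[58.9083, 59.7333, 60.0667, (-8.0, np.float64(2.9), 60.37), (-9.2, np.float64(4.1), 60.62), (-10.4, np.float64(5.9), 60.87), (-11.1, np.float64(6.6), 61.12), (-12.15, np.float64(8.7), 61.37), (-12.75, np.float64(9.1), 61.62), (-13.35, np.float64(9.6), 61.87), (-13.95, np.float64(10.5), 62.12), (-14.55, np.float64(10.9), 62.37), 62.9583]
```

I handed the job in at 63.0 s of 64, with the key left standing in the screw: it seated fully, and the screw was turned clockwise to what I read as its stop and nipped up with about 10.9 N (at 145 mm). On the first try the fingers slipped over the drooping long arm just as the force began to rise, so I did the nip again with the fingers lower; I took no picture after that, and saw no sign of other objects being touched.

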